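# Swap the wrong reagent cartridge in the analyser carrier

## Robot

A 6-joint arm with a two-finger parallel gripper is mounted at the origin on a cart in front of the work surface, level with it; the furniture and walls round the work are solid. World frame = base frame: x ahead of the robot, y to its left, z up, the work surface at z = 0. Lengths are in mm, angles in rad, forces in N, time in s.
With the tool pointing down it reaches from about 350 to 875 mm from the base axis. Payload 4.2 kg.
Tool frame: the origin (TCP) lies on the centre line of the jaws, within the pads' length; the fingertips stand 8 mm ahead of it and the grasp point (between the pads) lies 11 mm behind it (tcp_to_tips is the z of the fingertips in the tool frame, in mm); z points along the fingers, y is the direction in which the jaws open and shut (so a half turn about z gives the same grasp; the last joint's range is limited). The gripper opens to 87 mm and grips with 3 to 60 N. Pads are 19 mm wide; open, the fingers measure 117 mm over their backs; the gripper's body (75 mm by 190 mm) begins 51 mm behind the grasp point.
Start: joints at [-0.86, 0.385, 0.008, 0, -1.194, -0.259], TCP at [272.878, -562.261, 230.55] pointing down, gripper open.
Joint ranges: [-3.14, 3.14], [-1.21, 2.06], [-1.07, 1.41], [-3.16, 2.05], [-2.99, -0.16], [-3.1, 3.1]. Speed limits (rad/s): [2.79, 2.79, 3.14, 3.14, 3.14, 3.14].

## Interface

Orientations are given as a unit quaternion [w, x, y, z].
In Python, from plant import observe, get_image, calibration, hand_in, tcp_to_tips gives the robot as it stands.
- The arm moves only by the shell command python3 -m handwheel 'ROWS' [FORCE]. ROWS is a JSON object of lists of equal length, an entry for each row: "xyz": the shift along the tool's x, y, z in m, a list of three; "turn": the turn, a rotation vector about the tool's x, y, z in rad, a list of three; "fingers": the finger opening in m, from 0 to 0.087. In form: {"xyz": [[tx, ty, tz], ...], "turn": [[wx, wy, wz], ...], "fingers": [fingers, ...]}. A call has exactly 10 rows; each row is the pose to reach, as a shift and turn from the pose measured when the call began, along the tool's axes at that moment; what a row does not reach only later rows make up. A row lasts 1/12 s, in which the tool goes at most 41.7 mm and 7.16 degrees, less where a joint would pass 70% of its speed; a pose out of reach is approached as far as the arm can. A call with a gripper value outside its range is refused whole. The fingers move at their own pace and stop on an object; FORCE is the grip in N (left out, the last holds). Time passes only in rows, so rows that repeat a pose let the fingers close, or fill a call up. It gives the time, the measured TCP pose, the force and the opening at its end, in the units of the state.
- observe(): the state, without advancing time (a new reading comes with each control period).
- get_image(name): name is "scene" or "top" or "wrist"; returns the picture (384x512x3 uint8, red, green, blue); there is no depth.
- calibration(name): a dict with "intrinsics" (3x3 intrinsics, pixels), "extrinsics" (4x4, takes a point from world to camera coordinates); the wrist camera has in their place "mount" (4x4, takes a point from camera to tool coordinates, whose origin is the TCP and whose axes are the flange's). Camera axes: x right, y up, looking along -z (the intrinsics and any distortion apply to the point x, -y, -z); pixel columns grow to the right and rows downward; lengths in mm; the calibration is good to about 2 mm. A picture is of the moment at which its call begins: read the wrist's pose just before it. calibration takes no time and is no camera call.
- hand_in(): hands the job in, once; it reports no verdict.
The state is a dict: "t": time; "joint_positions": joint angles; "joint_velocities": joint speeds; "joint_torque": joint torques, N m; "tcp_pos": TCP position; "tcp_rot": TCP orientation; "force": force on the tool from outside, world axes, zero at the start; "wrist_torque": the same for the moment, N m; "finger_gap": finger opening in mm.
Only numpy, scipy, OpenCV 4.12 (cv2) and the standard library are available. Lean on these libraries where they do the work, as an engineer would, in place of code of your own. Each camera call takes 0.05 s, during which the arm holds its last target.

## Task

The blood analyser's four-bay carrier should hold four cartridges of one kind, but one of the four is a different kind: take that one out and set it down upright in the steel tray. Then fit the matching spare from the tray into the empty bay: toe first under the far lip with the heel held high, then the heel pressed down until the catch snaps over it and it lies flat like its neighbours; feel your way and do not force it. Leave the other cartridges clipped in, and the spare that is not needed and the things round about where they are.

Things in the scene. Friction and masses are not known exactly. Their poses are not given: they have to be found in the camera images.
- carrier: Grey plastic carrier, fixed on the bench: base plate 122 x 266 x 8 mm, four bays side by side along y, 62 mm apart. Origin under its middle; x points from the catches (near side) to the toe lips (far side), z up. In each bay a cartridge lies between guide ribs 9 mm high (2 mm play a side), its toe plate under the lip, its heel held down by a sprung catch.
- tray: Stainless steel tray, 156 (x) x 262 (y) x 22 mm, fixed, origin under its middle; flat floor 130 x 236 mm, 2 mm above the bench. The spares stand near its two ends, about 75 mm either side of the middle (along y); the middle is empty.
- bay_0 (a point): Floor of a bay, 8 mm above the bench, +93 mm along the carrier's y: where a seated cartridge's origin lies. Axes as the carrier's. Lip (all bays alike; x, z from this point): a pocket with its end stop at x 45 mm (1 mm past a seated toe), 6 mm high there, roof rising at 31 degrees to 11 mm at the mouth (x 37); top of the lip at z 17.
- bay_1 (a point): Floor of a bay, 8 mm above the bench, +31 mm along the carrier's y: where a seated cartridge's origin lies. Axes as the carrier's. The toe goes in with the cartridge pitched 25 to 35 degrees, toe low and heel high over the catch, until its tip meets the stop; then the heel swings down about the toe's tip. Out: the reverse.
- bay_2 (a point): Floor of a bay, 8 mm above the bench, -31 mm along the carrier's y: where a seated cartridge's origin lies. Axes as the carrier's. A wall 10 mm high stands 2.5 mm behind the seated heel.
- bay_3 (a point): Floor of a bay, 8 mm above the bench, -93 mm along the carrier's y: where a seated cartridge's origin lies. Axes as the carrier's. 
- catch_0 (a joint): Sprung catch of bay_0: 0 rad at rest (also with a cartridge seated), grows to at most 0.2 as the blade is pushed away. Upright spring blade 14 mm behind the heel face, 46 mm tall, with a free roller (14 mm dia, 25 long) on its heel side, axis 33 mm above the bay floor, overhanging the seated heel's top edge by 5 mm. It gives way to the heel and snaps back over it by itself.
- catch_1 (a joint): Sprung catch of bay_1: 0 rad at rest (also with a cartridge seated), grows to at most 0.2 as the blade is pushed away. To get past it the fin must be pulled up with about 13 N or pressed down with about 5 N.
- catch_2 (a joint): Sprung catch of bay_2: 0 rad at rest (also with a cartridge seated), grows to at most 0.2 as the blade is pushed away. A heel that only rests on the roller lies 10 to 15 degrees out of level, not home.
- catch_3 (a joint): Sprung catch of bay_3: 0 rad at rest (also with a cartridge seated), grows to at most 0.2 as the blade is pushed away. 
- cartridge_1: Reagent cartridge with one low oblong foil-topped well (18 x 32 mm, 8 high) in front of its fin. Clipped in any one of the carrier's bays at the start. Body as cartridge_4.
- cartridge_2: Reagent cartridge with one low oblong foil-topped well (18 x 32 mm, 8 high) in front of its fin. Clipped in any one of the carrier's bays at the start. Body as cartridge_4.
- cartridge_3: Reagent cartridge with one low oblong foil-topped well (18 x 32 mm, 8 high) in front of its fin. Clipped in any one of the carrier's bays at the start. Body as cartridge_4.
- cartridge_4: Reagent cartridge with two round foil-topped wells side by side (16 mm across, 18 high) in front of its fin. Clipped in any one of the carrier's bays at the start. Grey plastic, foil tops bright, 60 g (0.7 to 1.4 of that). Body 60 x 40 x 26 mm (x -36 to 24); a flat toe plate (36 wide, 4.3 thick, level with the underside) runs on to x 44. Origin: underside, on the centre line, 36 mm from the heel face. x from heel to toe, z up.
- cartridge_5: Reagent cartridge with one low oblong foil-topped well (18 x 32 mm, 8 high) in front of its fin. A spare, standing upright near either end of the tray at the start. Grey plastic, foil tops bright, 60 g (0.7 to 1.4 of that). Body 60 x 40 x 26 mm (x -36 to 24); a flat toe plate (36 wide, 4.3 thick, level with the underside) runs on to x 44. Origin: underside, on the centre line, 36 mm from the heel face. x from heel to toe, z up.
- cartridge_6: Reagent cartridge with a single round foil-topped well (19 mm across, 18 high) in front of its fin. A spare, standing upright near either end of the tray at the start. Body as cartridge_4.
- cartridge_4_fin (a point): Middle of its pull fin, 13 mm behind and 39 mm above the cartridge's origin. Every cartridge has this upright fin, 26 mm long (x), 11 mm thick (y), 26 mm tall (z 26 to 52). Grip it by the two broad sides (closing along y); the fingers may come down to just over the body's top (z 26). Pushed at its toe, a held cartridge can turn a little between the fingers.
- cartridge_5_fin (a point): Middle of its pull fin, 13 mm behind and 39 mm above the cartridge's origin. Every cartridge has this upright fin, 26 mm long (x), 11 mm thick (y), 26 mm tall (z 26 to 52). Grip it by the two broad sides (closing along y); the fingers may come down to just over the body's top (z 26). Pushed at its toe, a held cartridge can turn a little between the fingers.
- cartridge_5_heel (a point): Middle of the lower heel edge of cartridge_5 (36 mm behind its origin), for telling how far the heel is down.
- timer: Bystander: white kitchen timer lying on the bench, 56 x 70 x 20 mm, origin under its middle.
- oil_bottle: Bystander: small brown bottle with a black dropper cap, 31 mm across and 76 mm tall, origin under its middle.
- tape_roll: Bystander: roll of paper tape lying flat, 54 mm across and 18 mm high, origin under its middle.

How it is judged:
By the outcome, as a careful person would: the job done as asked, in the order asked, and still so for the second after the job is handed in, with the robot touching nothing.
It also fails if it takes over 58 s, if anything falls off the work surface, if the arm or the gripper's body presses on something with over 40 N, if the wrist force passes 120 N, or if a joint passes its speed limit or range.

## Working session

There is one attempt and no reset: what is moved stays moved. The work goes in short steps, Python scripts to look and compute and a shell command to move; the robot and the scene stay as the last step left them, time stands still between calls to the robot, and variables do not carry over. Pictures are saved under pics/ and viewed, and the job is handed in when it is done.

```bash
ls; mkdir -p pics; python3 - <<'E'
from plant import *
import cv2
print(observe()); print(tcp_to_tips)
for n in ("scene","top","wrist"):
    print(n,calibration(n)); 
for n in ("scene","top"):
    cv2.imwrite(f"pics/{n}0.png",get_image(n)[:,:,::-1])
E
```

```text
pics
{'t': 0.0, 'joint_positions': array([-8.60387155e-01,  3.85555182e-01,  6.65217838e-03, -5.46994030e-04,
       -1.19399043e+00, -2.58591269e-01]), 'joint_velocities': array([-4.05839323e-05, -1.22806766e-03,  9.81666515e-04, -8.23966712e-04,
       -6.59461267e-04, -3.33041096e-04]), 'joint_torque': array([-8.45777413e-04, -3.90664315e+01,  1.87411237e+01,  4.21993867e+00,
        1.10043623e-02, -2.21236323e-04]), 'tcp_pos': array([ 272.6499132 , -561.75127975,  229.46360077]), 'tcp_rot': array([-2.63432800e-04, -2.23893842e-01,  9.74612940e-01,  1.04627143e-03]), 'force': array([-0.91836759,  0.50011424,  0.15183613]), 'wrist_torque': array([-0.00468472,  0.00607724,  0.01120936]), 'finger_gap': 87.04510494469775}
8.0
scene {'intrinsics': array([[432.64993822,   0.        , 245.13413871],
       [  0.        , 432.64993822, 192.12918241],
       [  0.        ,   0.        ,   1.        ]]), 'extrinsics': array([[-6.44332242e-01, -7.64744179e-01, -1.51749867e-03,
         2.71506448e+02],
       [ 5.85251181e-01, -4.94376452e-01,  6.42707538e-01,
        -4.12898562e+02],
    
[... 524 characters left out ...]
,
       [-2.24727093e-01,  1.66800714e-02,  9.74278969e-01,
        -1.10570814e+03],
       [ 0.00000000e+00,  0.00000000e+00,  0.00000000e+00,
         1.00000000e+00]])}
wrist {'intrinsics': array([[281.07906915,   0.        , 258.6318887 ],
       [  0.        , 281.07906915, 195.3749967 ],
       [  0.        ,   0.        ,   1.        ]]), 'mount': array([[ 5.45209559e-04,  9.55833289e-01,  2.93908873e-01,
         8.01180924e+01],
       [ 9.99999775e-01, -6.35746876e-04,  2.12510055e-04,
         6.27151130e-01],
       [ 3.89975832e-04,  2.93908691e-01, -9.55833421e-01,
        -1.54972747e+02],
       [ 0.00000000e+00,  0.00000000e+00,  0.00000000e+00,
         1.00000000e+00]])}
```

View pics/scene0.png

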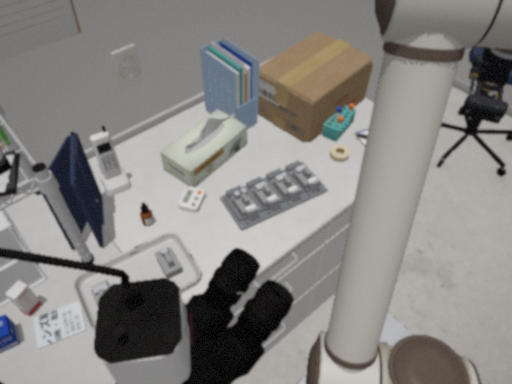

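View pics/top0.png

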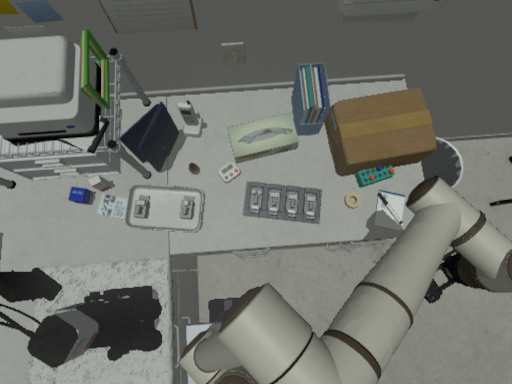

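```bash
cat > h.py <<'E'
import numpy as np, cv2
from plant import *
from scipy.spatial.transform import Rotation as R
def rot(q): return R.from_quat([q[1],q[2],q[3],q[0]])
def cam(name,s=None):
    c=calibration(name);K=c['intrinsics']
    if name=='wrist':
        M=c['mount'];T=np.eye(4);T[:3,:3]=rot(s['tcp_rot']).as_matrix();T[:3,3]=s['tcp_pos']
        E=np.linalg.inv(T@M)
    else:E=c['extrinsics']
    return K,E
def proj(P,K,E):
    P=np.atleast_2d(P);c=P@E[:3,:3].T+E[:3,3];c=c*[1,-1,-1]
    u=c@K.T;return u[:,:2]/u[:,2:]
def back(uv,z,K,E):
    uv=np.atleast_2d(uv);d=np.c_[uv,np.ones(len(uv))]@np.linalg.inv(K).T*[1,-1,-1]
    Rm=E[:3,:3];o=-Rm.T@E[:3,3];d=d@Rm
    return o+d*((z-o[2])/d[:,2])[:,None]
E
python3 - <<'E'
from h import *
K,E=cam('top')
print(back([[246,183],[321,190],[319,222],[244,217]],8,K,E).round(), back([[130,186],[204,189],[202,230],[127,228],[141,205],[187,205]],22,K,E).round())
a=cv2.imread('pics/top0.png')
cv2.imwrite('pics/t0c.png',cv2.resize(a[175:240,238:328],None,fx=8,fy=8,interpolation=cv2.INTER_CUBIC))
cv2.imwrite('pics/t0t.png',cv2.resize(a[178:240,120:212],None,fx=8,fy=8,interpolation=cv2.INTER_CUBIC))
E
```

```text
[[ 606.  -70.    8.]
 [ 561. -331.    8.]
 [ 449. -311.    8.]
 [ 486.  -54.    8.]] [[622. 334.  22.]
 [592.  77.  22.]
 [450.  90.  22.]
 [476. 343.  22.]
 [552. 296.  22.]
 [540. 138.  22.]]
```

View pics/t0c.png

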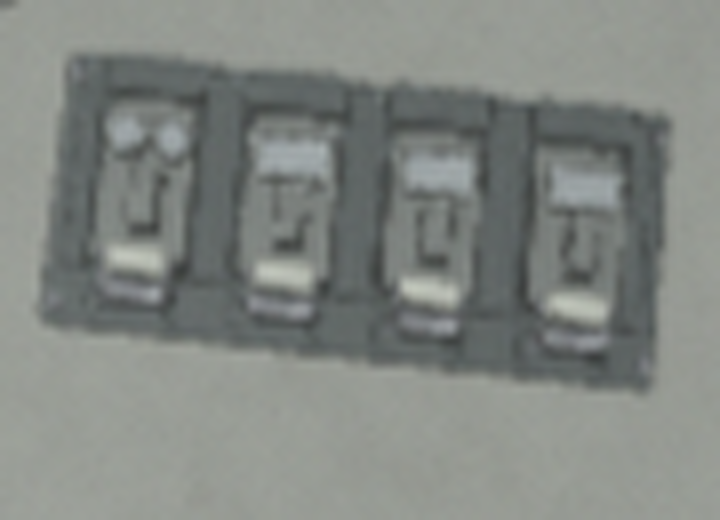

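View pics/t0t.png

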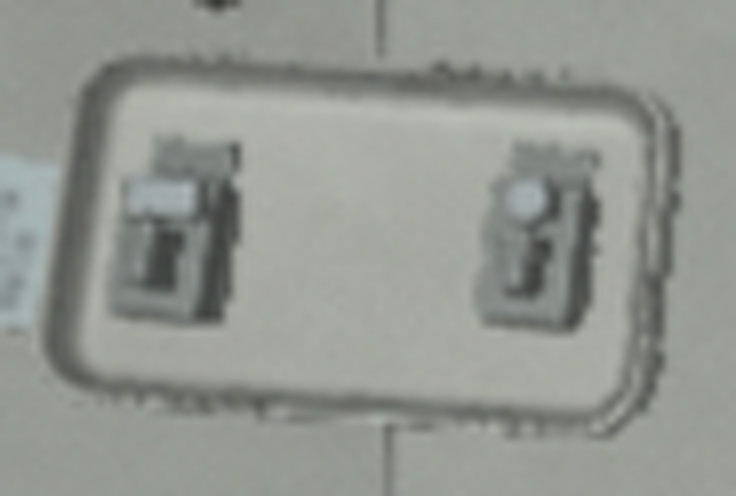

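```bash
cat >> h.py <<'E'
def Rt(yaw,pitch=0):
    # tool rotation: tool x=-carrier x, tool y=carrier y, z down; yaw of carrier, then pitch toe-down
    return R.from_euler('z',yaw)*R.from_euler('y',pitch)*R.from_matrix(np.array([[-1,0,0],[0,1,0],[0,0,-1]]).T)
def rel(pos,Rw,s=None):
    s=s or observe();R0=rot(s['tcp_rot'])
    d=R0.inv().apply(np.array(pos)-s['tcp_pos'])/1000;w=(R0.inv()*Rw).as_rotvec()
    print('xyz',d.round(4),'turn',w.round(4))
E
python3 - <<'E'
from h import *
K,E=cam('top')
c=lambda x:(np.array(x)+.5)/8-.5
p=back(c([[72,57],[665,115],[645,388],[42,322]])+[238,175],8,K,E);print(p.round(1),p.mean(0))
p=back(c([[90,60],[670,95],[610,435],[50,370]])+[120,178],15,K,E);print(p.round(1),p.mean(0))
rel([525,-110,190],Rt(-.165))
E
```

```text
[[ 610.6  -71.9    8. ]
 [ 564.7 -330.1    8. ]
 [ 445.7 -307.4    8. ]
 [ 493.8  -50.7    8. ]] [ 528.69539135 -190.04292843    8.        ]
[[627.5 333.7  15. ]
 [592.5  80.8  15. ]
 [446.3 112.4  15. ]
 [492.1 350.1  15. ]] [539.59337424 219.26549539  15.        ]
xyz [-0.4243  0.2963  0.0401] turn [ 0.0019 -0.0007  0.6166]
```

```bash
python3 -m handwheel '{"xyz": [[-0.02,0.014,0.002],[-0.05,0.035,0.005],[-0.08,0.056,0.008],[-0.11,0.077,0.01],[-0.14,0.098,0.013],[-0.17,0.119,0.016],[-0.2,0.14,0.019],[-0.23,0.161,0.022],[-0.26,0.182,0.025],[-0.29,0.203,0.028]], "turn": [[0,0,0.04],[0,0,0.1],[0,0,0.16],[0,0,0.22],[0,0,0.28],[0,0,0.34],[0,0,0.4],[0,0,0.46],[0,0,0.52],[0,0,0.58]], "fingers": [0.07,0.06,0.05,0.04,0.035,0.035,0.035,0.035,0.035,0.035]}' 40; python3 - <<'E'
from h import *
rel([525,-110,190],Rt(-.18))
E
```

```text
t: 0.93
tcp_pos: [445.2, -250.7, 201.6]
tcp_rot: [-0.001, 0.066, 0.998, 0.001]
force: [1.5, -0.1, -0.4]
finger_gap: 36.5
xyz [-0.0607  0.15    0.0118] turn [ 0.0017 -0.0017  0.0486]
```

```bash
python3 -m handwheel '{"xyz": [[-0.015,0.037,0.003],[-0.03,0.074,0.006],[-0.045,0.11,0.009],[-0.057,0.14,0.011],[-0.061,0.15,0.012],[-0.061,0.15,0.012],[-0.061,0.15,0.012],[-0.061,0.15,0.012],[-0.061,0.15,0.012],[-0.061,0.15,0.012]], "turn": [[0,0,0.02],[0,0,0.04],[0,0,0.048],[0,0,0.048],[0,0,0.048],[0,0,0.048],[0,0,0.048],[0,0,0.048],[0,0,0.048],[0,0,0.048]], "fingers": [0.035,0.035,0.035,0.035,0.035,0.035,0.035,0.035,0.035,0.035]}' 40; python3 - <<'E'
from h import *
import json
s=observe()
im=get_image('wrist')[:,:,::-1]
cv2.imwrite('pics/w1.png',im)
cv2.imwrite('pics/w1b.png',cv2.resize(im[100:384],None,fx=1.55,fy=1.55,interpolation=cv2.INTER_CUBIC))
np.save('w1.npy',np.r_[s['tcp_pos'],s['tcp_rot']])
E
```

```text
t: 1.77
tcp_pos: [524.8, -111.1, 189.9]
tcp_rot: [-0.001, 0.091, 0.996, 0.001]
force: [0.2, -0.5, 0.7]
finger_gap: 35.3
```

View pics/w1.png

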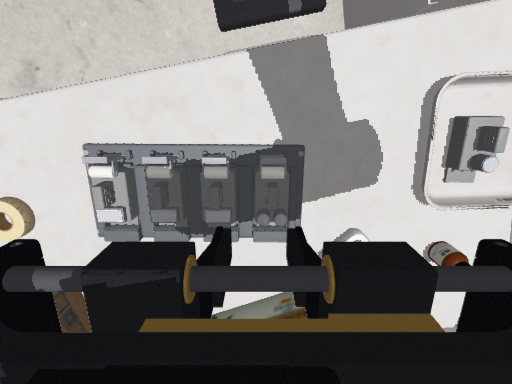

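```bash
python3 - <<'E'
from h import *
im=cv2.imread('pics/w1.png')
cv2.imwrite('pics/w1c.png',cv2.resize(im[135:260,75:315],None,fx=3.3,fy=3.3,interpolation=cv2.INTER_CUBIC))
cv2.imwrite('pics/w1d.png',cv2.resize(im[130:250,225:315],None,fx=4.9,fy=4.9,interpolation=cv2.INTER_CUBIC))
E
```

```text
(no output)
```

View pics/w1c.png

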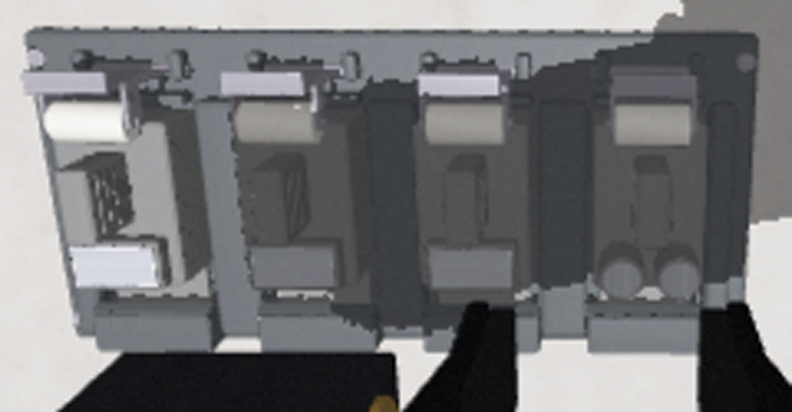

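View pics/w1d.png

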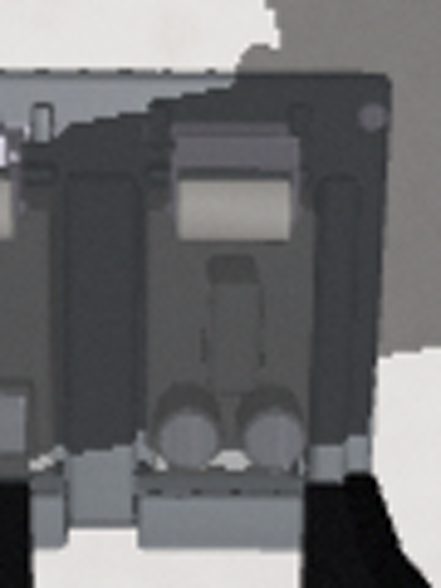

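```bash
cat > fit.py <<'E'
from h import *
from scipy.optimize import least_squares
def fitpose(L,uv,K,E,x0,z=None):
    L=np.array(L,float);uv=np.array(uv,float)
    def W(p):
        c,s=np.cos(p[2]),np.sin(p[2]);return np.c_[p[0]+c*L[:,0]-s*L[:,1],p[1]+s*L[:,0]+c*L[:,1],L[:,2]]
    f=lambda p:np.nan_to_num((proj(W(p),K,E)-uv)).ravel()
    r=least_squares(f,x0,x_scale=[10,10,.1],loss='soft_l1');print(r.x.round(4));print(f(r.x).reshape(-1,2).round(1).tolist());return r.x
E
python3 - <<'E'
from fit import *
a=np.load('w1.npy');s=dict(tcp_pos=a[:3],tcp_rot=a[3:])
K,E=cam('wrist',s)
d=lambda u,v:((u+.5)/4.9-.5+225,(v+.5)/4.9-.5+130)
c=lambda u,v:((u+.5)/3.3-.5+75,(v+.5)/3.3-.5+135)
N=np.nan
p=fitpose([[-61,133,8],[-61,-133,8],[-26,93,60],[0,93,60],[0,93,52]],[d(391,75),c(27,30),d(236,284),d(236,390),(d(231.5,436)[0],N)],K,E,[528,-190,-.18])
for y in (93,31):
  print(proj([[p[0]+np.cos(p[2])*x-np.sin(p[2])*y,p[1]+np.sin(p[2])*x+np.cos(p[2])*y,z] for x,z in ((-26,60),(0,60),(-38,41),(-61,8),(44,12))],K,E).round(1).tolist())
K,E=cam('top')
print(proj([[p[0]+np.cos(p[2])*x-np.sin(p[2])*y,p[1]+np.sin(p[2])*x+np.cos(p[2])*y,8] for x,y in ((61,133),(61,-133),(-61,-133),(-61,133))],K,E).round(1).tolist())
E
```

```text
[ 5.319271e+02 -1.906301e+02 -1.918000e-01]
[[0.8, 1.6], [-1.7, 0.3], [0.3, -1.7], [-0.3, 0.0], [0.2, 0.0]]
[[273.1, 185.9], [272.4, 209.2], [272.5, 170.9], [271.6, 146.1], [269.8, 228.8]]
[[214.0, 185.3], [214.8, 208.6], [216.2, 170.3], [219.5, 145.5], [221.5, 228.3]]
[[246.4, 179.9], [321.4, 188.4], [318.8, 222.7], [242.1, 213.8]]
```

```bash
cat >> h.py <<'E'
C=[532,-190.6,-.187]
def cw(x,y,z=0,C=C):
    c,s=np.cos(C[2]),np.sin(C[2]);return np.array([C[0]+c*x-s*y,C[1]+s*x+c*y,z])
E
python3 - <<'E'
from h import *
print(cw(-13,93,85)); rel(cw(-13,93,85),Rt(C[2]))
E
```

```text
[536.51645633 -96.80446907  85.        ]
xyz [-0.0091  0.0159  0.105 ] turn [ 0.0017 -0.0016  0.0059]
```

```bash
python3 -m handwheel '{"xyz": [[-0.003,0.005,0.02],[-0.006,0.01,0.045],[-0.009,0.016,0.07],[-0.009,0.016,0.095],[-0.009,0.016,0.105],[-0.009,0.016,0.105],[-0.009,0.016,0.105],[-0.009,0.016,0.105],[-0.009,0.016,0.105],[-0.009,0.016,0.105]], "turn": [[0.002,-0.002,0.006],[0.002,-0.002,0.006],[0.002,-0.002,0.006],[0.002,-0.002,0.006],[0.002,-0.002,0.006],[0.002,-0.002,0.006],[0.002,-0.002,0.006],[0.002,-0.002,0.006],[0.002,-0.002,0.006],[0.002,-0.002,0.006]], "fingers": [0.03,0.03,0.03,0.03,0.03,0.03,0.03,0.03,0.03,0.03]}' 40; python3 - <<'E'
from h import *
s=observe()
im=get_image('wrist')[:,:,::-1]
cv2.imwrite('pics/w2.png',im)
cv2.imwrite('pics/w2c.png',cv2.resize(im[40:280,120:400],None,fx=2.5,fy=2.5,interpolation=cv2.INTER_CUBIC))
np.save('w2.npy',np.r_[s['tcp_pos'],s['tcp_rot']])
print(s['tcp_pos'],s['tcp_rot'])
E
```

```text
t: 2.65
tcp_pos: [537.3, -96.8, 86.4]
tcp_rot: [0.002, 0.093, 0.996, 0.0]
force: [0.1, 0.3, 0.1]
finger_gap: 30.0
[537.28794312 -96.77453956  86.41334675] [1.63255839e-03 9.34510118e-02 9.95622538e-01 6.78126129e-05]
```

View pics/w2c.png

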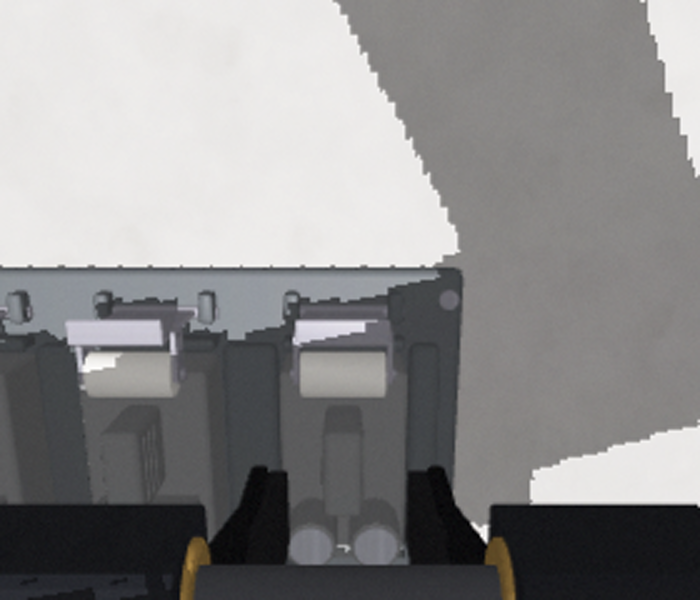

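```bash
python3 - <<'E'
from fit import *
a=np.load('w2.npy');s=dict(tcp_pos=a[:3],tcp_rot=a[3:])
K,E=cam('wrist',s)
d=lambda u,v:((u+.5)/2.5-.5+120,(v+.5)/2.5-.5+40)
N=np.nan
p=fitpose([[-61,133,8],[-61,133-190,8],[-26,98.5,60],[-26,87.5,60],[0,98.5,60],[0,87.5,60]],[d(461,269),(N,d(0,267.5)[1]),d(361,432),d(327,432),d(361,515),d(325,515)],K,E,[528,-190,-.18])
print(cw(-13,93,60,p))
rel(cw(-13,93,43,p),Rt(p[2]),)
rel(cw(-13,93,43,p),Rt(-.187),)
E
```

```text
[ 5.314271e+02 -1.908101e+02 -1.997000e-01]
[[2.0, 3.1], [0.0, 0.7], [0.8, -0.8], [-1.6, -1.0], [0.1, 0.1], [-0.9, -0.1]]
[537.13521202 -97.07957492  60.        ]
xyz [ 0.0001 -0.0004  0.0432] turn [0.0004 0.0028 0.0126]
xyz [ 0.0001 -0.0004  0.0432] turn [ 0.0004  0.0029 -0.0001]
```

```bash
python3 -m handwheel '{"xyz": [[0,-0.0005,0.01],[0,-0.0005,0.02],[0,-0.0005,0.03],[0,-0.0005,0.038],[0,-0.0005,0.042],[0,-0.0005,0.042],[0,-0.0005,0.042],[0,-0.0005,0.042],[0,-0.0005,0.042],[0,-0.0005,0.042]], "turn": [[0,0.003,0],[0,0.003,0],[0,0.003,0],[0,0.003,0],[0,0.003,0],[0,0.003,0],[0,0.003,0],[0,0.003,0],[0,0.003,0],[0,0.003,0]], "fingers": [0.03,0.03,0.03,0.03,0.03,0.03,0.02,0.005,0.005,0.005]}' 15; python3 - <<'E'
from h import *
s=observe();print(s['force'],s['wrist_torque'],s['finger_gap'],s['tcp_pos'])
im=get_image('wrist')[:,:,::-1]
cv2.imwrite('pics/w3.png',cv2.resize(im[40:280,120:400],None,fx=2.5,fy=2.5,interpolation=cv2.INTER_CUBIC))
E
```

```text
t: 3.53
tcp_pos: [537.2, -97.2, 44.2]
tcp_rot: [-0.0, 0.093, 0.996, 0.0]
force: [-0.3, -0.9, 0.1]
finger_gap: 10.9
[-0.32150289 -0.93865212  0.14681258] [-0.11934168  0.04291899  0.02868134] 10.893639994078171 [537.1707343  -97.24219448  44.1792938 ]
```

View pics/w3.png

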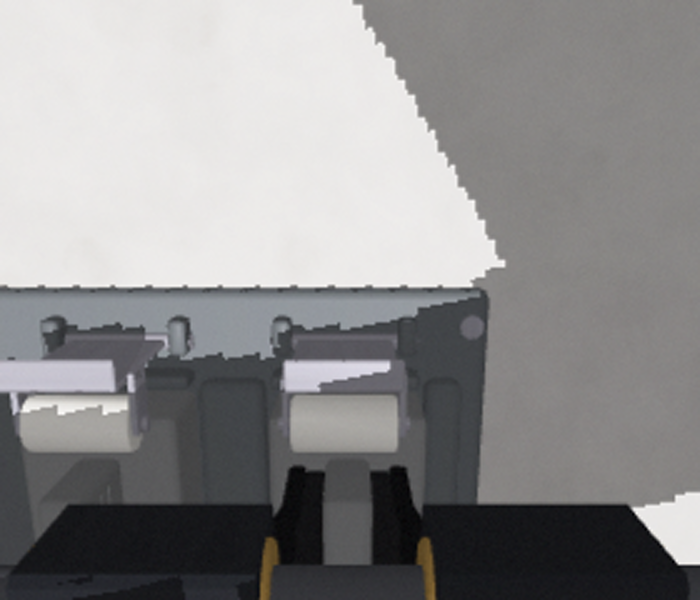

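```bash
python3 -m handwheel '{"xyz": [[0,0,0],[0,0,0],[-0.0017,0,-0.0028],[-0.0035,0,-0.0055],[-0.0054,0,-0.0081],[-0.0075,0,-0.0106],[-0.0097,0,-0.013],[-0.012,0,-0.0152],[-0.012,0,-0.0152],[-0.012,0,-0.0152]], "turn": [[0,0,0],[0,0,0],[0,0.05,0],[0,0.1,0],[0,0.15,0],[0,0.2,0],[0,0.25,0],[0,0.3,0],[0,0.3,0],[0,0.3,0]], "fingers": [0.005,0.005,0.005,0.005,0.005,0.005,0.005,0.005,0.005,0.005]}' 40; python3 - <<'E'
from h import *
s=observe();print(s['force'],s['wrist_torque'],s['finger_gap'],s['tcp_pos'])
R0=Rt(-.187);print((R0.inv()*rot(s['tcp_rot'])).as_rotvec())
im=get_image('wrist')[:,:,::-1]
cv2.imwrite('pics/w4.png',cv2.resize(im[40:280,120:400],None,fx=2.5,fy=2.5,interpolation=cv2.INTER_CUBIC))
E
```

```text
t: 4.42
tcp_pos: [546.4, -99.1, 57.9]
tcp_rot: [-0.152, 0.093, 0.984, 0.014]
force: [-3.3, 1.1, -3.8]
finger_gap: 10.5
[-3.3433036   1.06166495 -3.8086638 ] [0.30146142 0.50954055 0.00808361] 10.53142727296947 [546.35578684 -99.1316902   57.91361235]
[-0.00033278  0.30677815  0.0011747 ]
```

View pics/w4.png

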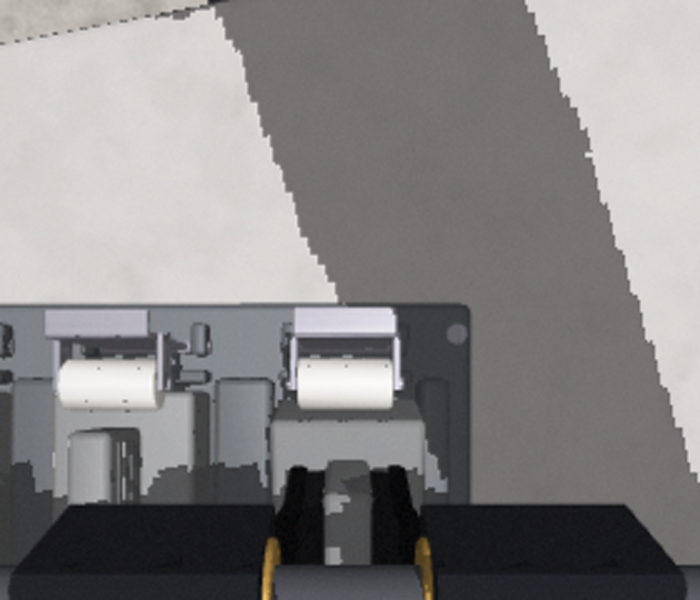

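```bash
python3 -m handwheel '{"xyz": [[-0.0017,0,-0.0028],[-0.0035,0,-0.0055],[-0.0054,0,-0.0081],[-0.0075,0,-0.0106],[-0.0084,0,-0.0115],[-0.0084,0,-0.0115],[-0.0055,0,-0.0122],[-0.0025,0,-0.0128],[0.0004,0,-0.0135],[0.0033,0,-0.0141]], "turn": [[0,0.05,0],[0,0.1,0],[0,0.15,0],[0,0.2,0],[0,0.22,0],[0,0.22,0],[0,0.22,0],[0,0.22,0],[0,0.22,0],[0,0.22,0]], "fingers": [0.005,0.005,0.005,0.005,0.005,0.005,0.005,0.005,0.005,0.005]}' 40; python3 - <<'E'
from h import *
s=observe();print(s['force'],s['wrist_torque'],s['finger_gap'],s['tcp_pos'])
R0=Rt(-.187);print((R0.inv()*rot(s['tcp_rot'])).as_rotvec())
im=get_image('wrist')[:,:,::-1]
cv2.imwrite('pics/w5.png',cv2.resize(im[40:280,120:400],None,fx=2.5,fy=2.5,interpolation=cv2.INTER_CUBIC))
E
```

```text
t: 5.3
tcp_pos: [550.9, -99.5, 71.5]
tcp_rot: [-0.253, 0.091, 0.963, 0.025]
force: [7.2, -0.6, -8.3]
finger_gap: 10.9
[ 7.16315699 -0.60600015 -8.30180914] [-0.79589258 -3.74136256  0.07597967] 10.891425425682787 [550.89364369 -99.47976794  71.52501636]
[-0.0016899   0.51353859  0.00093691]
```

View pics/w5.png

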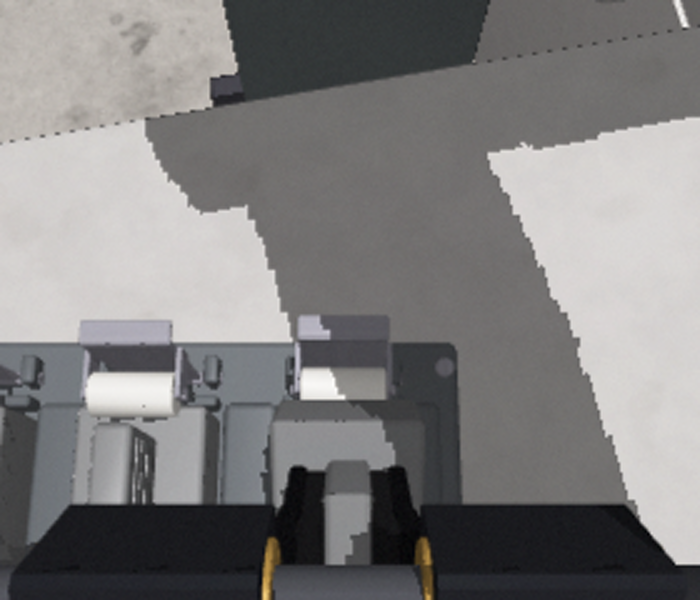

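```bash
cat >> h.py <<'E'
C0=(537.5,-97.2)  # bay_0 fin xy estimate when seated
def local(P):  # world -> bay0 local x,y,z
    b=np.array([C0[0]+13*np.cos(.187),C0[1]-13*np.sin(.187),8.]);return R.from_euler('z',.187).apply(np.array(P)-b)
def pts(s=None,dx=0,dz=0):
    s=s or observe();r=rot(s['tcp_rot'])
    for n,q in (('tip',(-57,0,36)),('heelbot',(23,0,36)),('heeltop',(23,0,10))):
        print(n,local(r.apply(np.array(q)+[dx,0,dz])+s['tcp_pos']).round(1))
E
python3 - <<'E'
from h import *
pts()
im=get_image('scene')[:,:,::-1]
cv2.imwrite('pics/s5.png',cv2.resize(im[130:240,200:340],None,fx=5,fy=5,interpolation=cv2.INTER_CUBIC))
E
```

```text
tip [31.7  0.3  4.8]
heelbot [-37.9   0.4  44.3]
heeltop [-25.1   0.3  66.9]
```

View pics/s5.png

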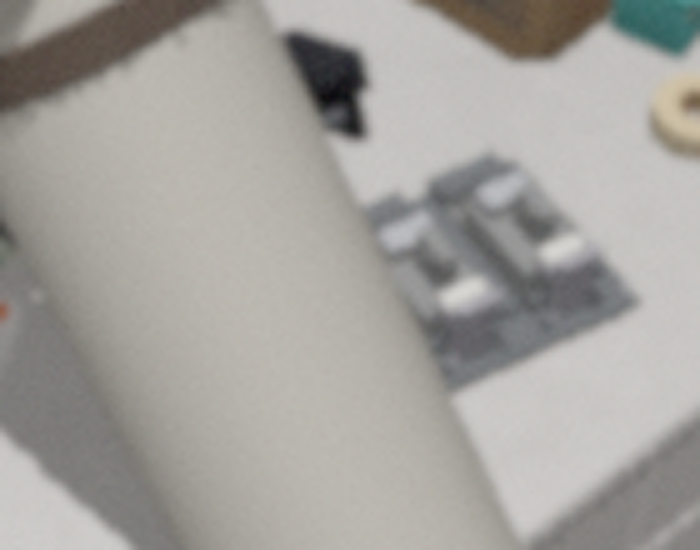

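```bash
python3 -m handwheel '{"xyz": [[0.0012,0,-0.0022],[0.0024,0,-0.0044],[0.0036,0,-0.0065],[0.005,0,-0.0087],[0.006,0,-0.011],[0.0075,0,-0.013],[0.0085,0,-0.0153],[0.01,0,-0.0175],[0.01,0,-0.0175],[0.01,0,-0.0175]], "turn": [[0,0,0],[0,0,0],[0,0,0],[0,0,0],[0,0,0],[0,0,0],[0,0,0],[0,0,0],[0,0,0],[0,0,0]], "fingers": [0.005,0.005,0.005,0.005,0.005,0.005,0.005,0.005,0.005,0.005]}' 40; python3 - <<'E'
from h import *
s=observe();print(s['force'],s['wrist_torque'],s['finger_gap'],s['tcp_pos'])
pts(s)
im=get_image('wrist')[:,:,::-1]
cv2.imwrite('pics/w6.png',cv2.resize(im[40:280,120:400],None,fx=2.5,fy=2.5,interpolation=cv2.INTER_CUBIC))
E
```

```text
t: 6.23
tcp_pos: [549.5, -99.3, 92.9]
tcp_rot: [-0.255, 0.091, 0.962, 0.025]
force: [-0.0, -0.4, -0.9]
finger_gap: 11.0
[-0.02778301 -0.38141785 -0.86951709] [-0.28358003 -1.14464861  0.02248544] 10.966008524199108 [549.49273691 -99.30022029  92.93329415]
tip [30.9  0.2 25.4]
heelbot [-38.6   0.2  65. ]
heeltop [-25.8   0.2  87.6]
```

View pics/w6.png

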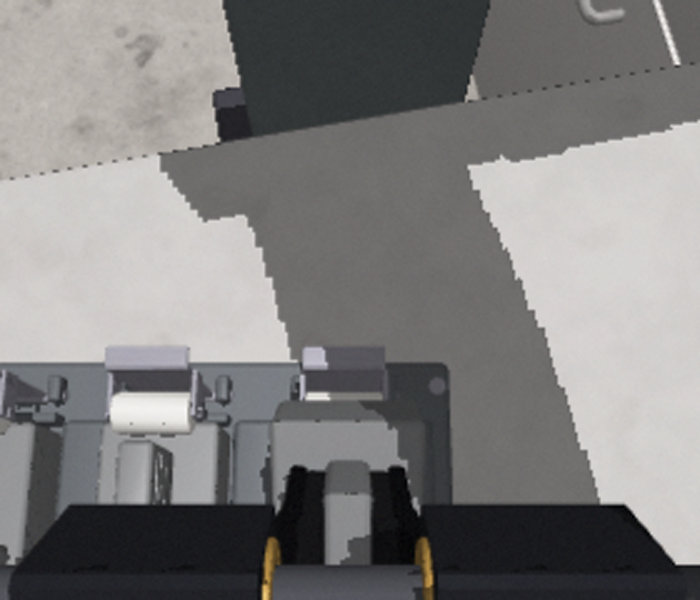

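```bash
python3 - <<'E'
from h import *
c=calibration('wrist');K=c['intrinsics'];E=np.linalg.inv(c['mount'])
for th in (-.15,-.1,-.05,0,.05,.1):
  Q=[]
  for x,y,z in ((23,20,10),(23,20,36),(13,5.5,-16)):
    p=R.from_euler('y',th).apply(np.array([x,y,z])-[0,0,-8])+[0,0,-8]
    Q.append((proj(p,K,E)[0]+.5-[120,40])*2.5)
  print(th,np.round(Q,0).tolist())
E
```

```text
-0.15 [[423.0, 425.0], [413.0, 407.0], [368.0, 492.0]]
-0.1 [[423.0, 422.0], [414.0, 400.0], [369.0, 495.0]]
-0.05 [[424.0, 420.0], [414.0, 394.0], [369.0, 498.0]]
0 [[424.0, 418.0], [415.0, 387.0], [369.0, 501.0]]
0.05 [[425.0, 416.0], [416.0, 381.0], [369.0, 504.0]]
0.1 [[426.0, 415.0], [416.0, 375.0], [369.0, 507.0]]
```

```bash
python3 - <<'E'
from h import *
K,E=cam('top');print(back([[193,168],[229,172]],20,K,E))
rel([549,-80,150],Rt(-.187,.4))
rel([536,213,150],Rt(-.14,.1))
E
```

```text
[[671.64572284 113.17665471  20.        ]
 [647.38537657 -12.77099645  20.        ]]
xyz [ 0.0318  0.0189 -0.0478] turn [ 0.0014 -0.1181 -0.0005]
xyz [ 0.0903  0.3043 -0.014 ] turn [ 0.0158 -0.418  -0.0458]
```

```bash
python3 -m handwheel '{"xyz": [[0.012,0,-0.022],[0.026,0.01,-0.044],[0.034,0.035,-0.046],[0.042,0.07,-0.042],[0.05,0.108,-0.038],[0.058,0.146,-0.034],[0.066,0.184,-0.029],[0.074,0.222,-0.024],[0.082,0.26,-0.019],[0.088,0.29,-0.015]], "turn": [[0,0,0],[0,-0.03,0],[0,-0.08,0],[0.002,-0.14,-0.006],[0.004,-0.2,-0.01],[0.006,-0.26,-0.02],[0.01,-0.32,-0.03],[0.014,-0.38,-0.04],[0.016,-0.41,-0.045],[0.016,-0.418,-0.046]], "fingers": [0.005,0.005,0.005,0.005,0.005,0.005,0.005,0.005,0.005,0.005]}' 40; python3 - <<'E'
from h import *
s=observe();print(s['force'],s['finger_gap'])
im=get_image('wrist')[:,:,::-1]
cv2.imwrite('pics/w7.png',im)
np.save('w7.npy',np.r_[s['tcp_pos'],s['tcp_rot']])
E
```

```text
t: 7.12
tcp_pos: [534.1, 201.0, 150.3]
tcp_rot: [-0.049, 0.068, 0.996, 0.004]
force: [-0.1, -1.1, -0.5]
finger_gap: 10.4
[-0.1441884  -1.07230041 -0.46644181] 10.355918688154667
```

View pics/w7.png

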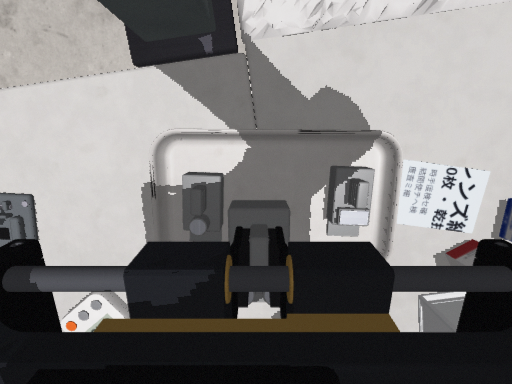

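```bash
python3 - <<'E'
from h import *
im=cv2.imread('pics/w7.png')
cv2.imwrite('pics/w7c.png',cv2.resize(im[120:250,140:410],None,fx=2.95,fy=2.95,interpolation=cv2.INTER_CUBIC))
cv2.imwrite('pics/w7d.png',cv2.resize(im[155:245,315:390],None,fx=6.5,fy=6.5,interpolation=cv2.INTER_CUBIC))
E
```

View pics/w7c.png

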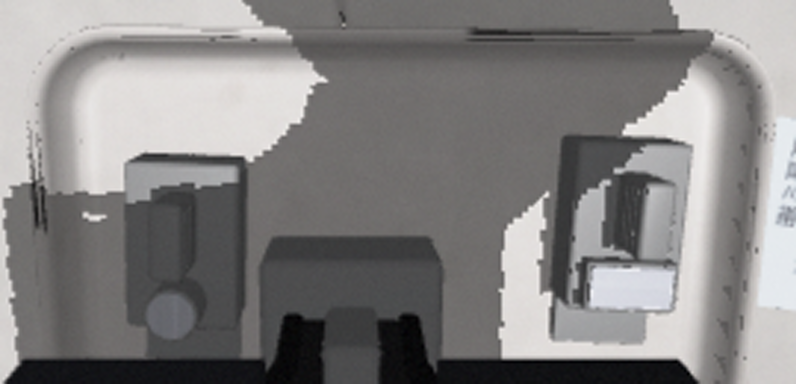

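View pics/w7d.png

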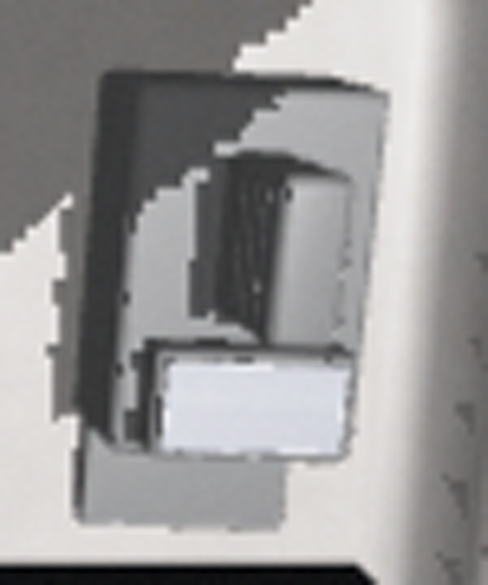

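```bash
python3 - <<'E'
from fit import *
a=np.load('w7.npy');s=dict(tcp_pos=a[:3],tcp_rot=a[3:])
K,E=cam('wrist',s)
d=lambda u,v:((u+.5)/6.5-.5+315,(v+.5)/6.5-.5+155)
c=lambda u,v:((u+.5)/2.95-.5+140,(v+.5)/2.95-.5+120)
p=fitpose([[-26,-5.5,54],[-26,5.5,54],[-36,20,28],[-36,-20,28],[24,-20,28],[44,-18,6],[44,18,6]],[d(285,178),d(350,182),d(388,95),d(140,82),d(118,442),d(82,521),d(283,525)],K,E,[545,290,-.15])
q=fitpose([[-36,20,28],[-36,-20,28],[24,-20,28],[24,20,28],[-26,-5.5,54],[-26,5.5,54]],[c(244,162),c(126,160),c(127,322),c(240,325),c(150,205),c(194,205)],K,E,[527,136,-.15])
m=(p+q)/2;print(m)
t=back([c(160,35),c(620,38)],22,K,E);print(t, np.arctan2(t[1,1]-t[0,1],t[1,0]-t[0,0])-np.pi/2)
E
```

```text
[ 5.476620e+02  2.983359e+02 -1.586000e-01]
[[-0.4, -0.6], [1.4, -0.9], [0.9, -0.9], [-0.4, 0.3], [-1.4, 1.7], [-0.2, 0.6], [0.2, 0.7]]
[ 5.327559e+02  1.429013e+02 -1.817000e-01]
[[-0.3, 0.5], [0.4, -0.6], [0.5, 0.9], [-0.0, 1.5], [0.5, -1.1], [-2.6, -0.6]]
[ 5.40208953e+02  2.20618619e+02 -1.70151135e-01]
[[454.16368731 147.1710709   22.        ]
 [476.56923669 302.82584972  22.        ]] -0.1429618730529525
```

```bash
python3 - <<'E'
from h import *
s=observe();print(s['tcp_pos'])
rel([527,222,60],Rt(-.15,.1)); rel([527,222,41],Rt(-.15,.1))
E
```

```text
[534.76151341 205.39818978 149.96820343]
xyz [0.0011 0.0152 0.0905] turn [0.0009 0.0023 0.0163]
xyz [-0.0008  0.0151  0.1095] turn [0.0009 0.0023 0.0163]
```

```bash
python3 -m handwheel '{"xyz": [[0.002,0.006,0.008],[0.002,0.013,0.025],[0.002,0.015,0.045],[0.002,0.015,0.065],[0.001,0.015,0.08],[0.001,0.015,0.09],[0.0005,0.015,0.096],[0,0.015,0.102],[-0.001,0.015,0.107],[-0.001,0.015,0.1095]], "turn": [[0,0,0.01],[0,0,0.016],[0,0,0.016],[0,0,0.016],[0,0,0.016],[0,0,0.016],[0,0,0.016],[0,0,0.016],[0,0,0.016],[0,0,0.016]], "fingers": [0.005,0.005,0.005,0.005,0.005,0.005,0.005,0.005,0.005,0.005]}' 40; python3 - <<'E'
from h import *
s=observe();print(s['force'],s['finger_gap'])
im=get_image('wrist')[:,:,::-1]
cv2.imwrite('pics/w8.png',cv2.resize(im[40:280,120:400],None,fx=2.5,fy=2.5,interpolation=cv2.INTER_CUBIC))
rel([527,222,38],Rt(-.15,.1))
E
```

```text
t: 8.0
tcp_pos: [527.5, 221.7, 40.7]
tcp_rot: [-0.049, 0.075, 0.996, 0.004]
force: [-0.4, 0.6, -1.7]
finger_gap: 11.0
[-0.38887628  0.6185987  -1.66583139] 10.95971847958567
xyz [0.     0.0003 0.0025] turn [ 0.0008  0.002  -0.0002]
```

View pics/w8.png

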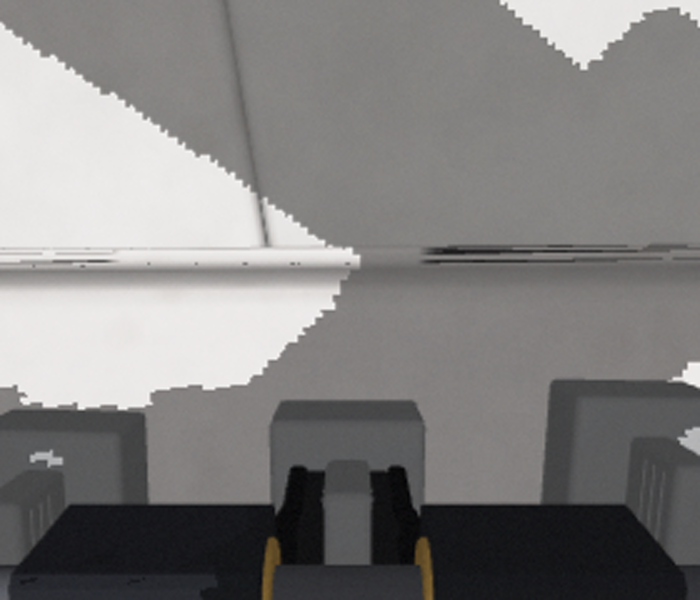

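```bash
python3 -m handwheel '{"xyz": [[0,0,0.0005],[0,0,0.001],[0,0,0.0015],[0,0,0.002],[0,0,0.0025],[0,0,0.003],[0,0,0.003],[0,0,0.003],[0,0,0.003],[0,0,0.003]], "turn": [[0,0,0],[0,0,0],[0,0,0],[0,0,0],[0,0,0],[0,0,0],[0,0,0],[0,0,0],[0,0,0],[0,0,0]], "fingers": [0.005,0.005,0.005,0.005,0.005,0.005,0.005,0.005,0.005,0.005]}' 40; python3 - <<'E'
from h import *
s=observe();print(s['force'],s['wrist_torque'])
E
```

```text
t: 8.88
tcp_pos: [527.1, 221.9, 38.8]
tcp_rot: [-0.048, 0.075, 0.996, 0.004]
force: [-1.6, -0.3, 5.7]
finger_gap: 10.7
[-1.60427288 -0.25806552  5.74516942] [-0.13971018  0.46492239  0.02592173]
```

```bash
python3 -m handwheel '{"xyz": [[0,0,0],[0,0,0],[0,0,0],[0,0,0],[0.001,0,-0.005],[0.002,0,-0.015],[0.003,0,-0.03],[0.005,0,-0.05],[0.006,0,-0.065],[0.007,0,-0.07]], "turn": [[0,0,0],[0,0,0],[0,0,0],[0,0,0],[0,0,0],[0,-0.02,0],[0,-0.05,0],[0,-0.08,0],[0,-0.1,0],[0,-0.1,0]], "fingers": [0.03,0.03,0.03,0.03,0.03,0.03,0.03,0.03,0.03,0.03]}' 40; python3 - <<'E'
from h import *
s=observe();print(s['force'],s['finger_gap'])
im=get_image('wrist')[:,:,::-1]
cv2.imwrite('pics/w9.png',cv2.resize(im[40:280,120:400],None,fx=2.5,fy=2.5,interpolation=cv2.INTER_CUBIC))
np.save('w9.npy',np.r_[s['tcp_pos'],s['tcp_rot']])
rel([535,300,85],Rt(-.155,0))
E
```

```text
t: 9.72
tcp_pos: [527.4, 222.6, 112.5]
tcp_rot: [0.004, 0.074, 0.997, 0.002]
force: [-0.5, 0.4, 0.5]
finger_gap: 30.2
[-0.49873417  0.43957566  0.51899671] 30.232268329671395
xyz [0.0042 0.0774 0.0277] turn [0.0048 0.0069 0.0066]
```

View pics/w9.png

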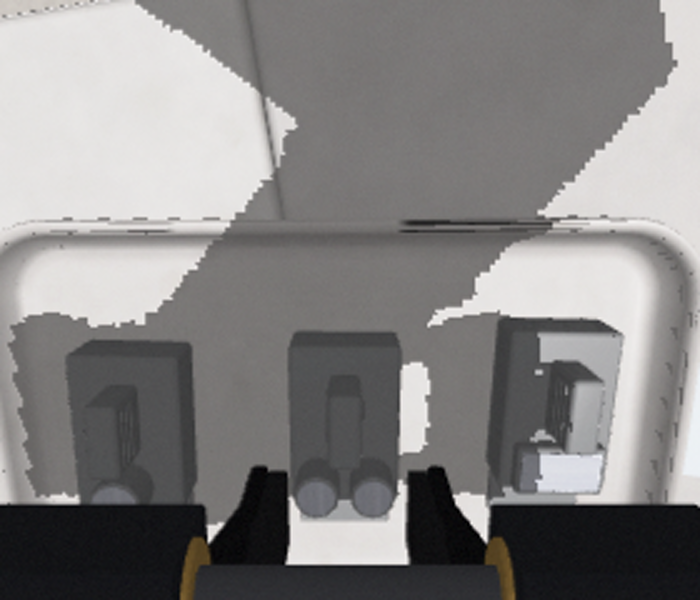

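```bash
python3 -m handwheel '{"xyz": [[0.001,0.015,0],[0.002,0.035,0.003],[0.003,0.055,0.01],[0.004,0.07,0.018],[0.004,0.0774,0.026],[0.004,0.0774,0.03],[0.004,0.0774,0.03],[0.004,0.0774,0.03],[0.004,0.0774,0.03],[0.004,0.0774,0.03]], "turn": [[0.005,0.007,0.007],[0.005,0.007,0.007],[0.005,0.007,0.007],[0.005,0.007,0.007],[0.005,0.007,0.007],[0.005,0.007,0.007],[0.005,0.007,0.007],[0.005,0.007,0.007],[0.005,0.007,0.007],[0.005,0.007,0.007]], "fingers": [0.03,0.03,0.03,0.03,0.03,0.03,0.03,0.03,0.03,0.03]}' 40; python3 - <<'E'
from h import *
s=observe();print(s['force'],s['finger_gap'])
im=get_image('wrist')[:,:,::-1]
cv2.imwrite('pics/w10.png',cv2.resize(im[40:280,120:400],None,fx=2.5,fy=2.5,interpolation=cv2.INTER_CUBIC))
np.save('w10.npy',np.r_[s['tcp_pos'],s['tcp_rot']])
E
```

```text
t: 10.6
tcp_pos: [535.5, 299.4, 83.2]
tcp_rot: [0.0, 0.078, 0.997, 0.0]
force: [0.3, -0.7, 1.7]
finger_gap: 29.9
[ 0.33017469 -0.65534164  1.66623433] 29.9247546419282
```

View pics/w10.png

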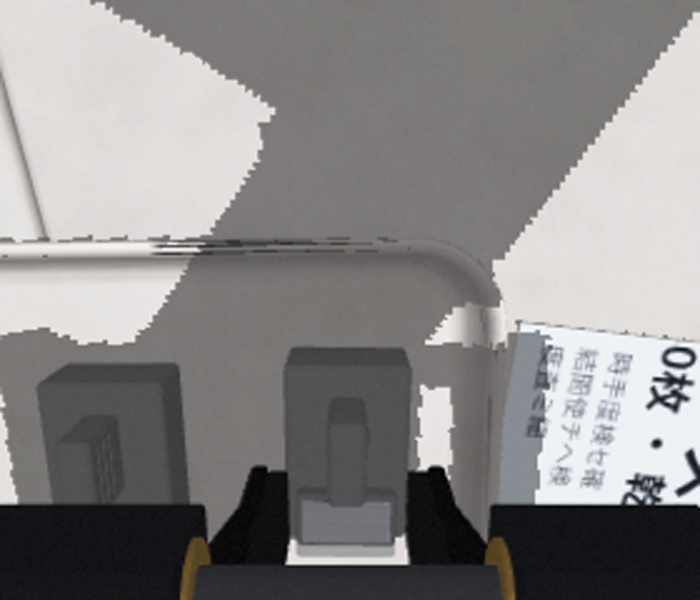

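```bash
python3 - <<'E'
from fit import *
a=np.load('w10.npy');s=dict(tcp_pos=a[:3],tcp_rot=a[3:])
K,E=cam('wrist',s)
d=lambda u,v:((u+.5)/2.5-.5+120,(v+.5)/2.5-.5+40)
p=fitpose([[-26,-5.5,54],[-26,5.5,54],[0,-5.5,54],[0,5.5,54],[-36,20,28],[-36,-20,28]],[d(330,420),d(367,421),d(329,505),d(367,506),d(410,369),d(287,367)],K,E,[545,290,-.15])
print(cw(-13,0,0,p))
rel(cw(-13,0,38.2,p),Rt(p[2]))
E
```

```text
[ 5.470833e+02  2.987806e+02 -1.635000e-01]
[[-0.5, 0.7], [0.6, 0.4], [-0.1, 0.6], [-0.0, 0.3], [1.4, -2.2], [-1.2, -1.8]]
[534.25676758 300.89705981   0.        ]
xyz [0.0014 0.0012 0.0451] turn [0.0004 0.0004 0.0074]
```

```bash
python3 -m handwheel '{"xyz": [[0.001,0.0005,0.01],[0.001,0.0005,0.02],[0.001,0.0005,0.03],[0.001,0.0005,0.04],[0.001,0.0005,0.0445],[0.001,0.0005,0.0445],[0.001,0.0005,0.0445],[0.001,0.0005,0.0445],[0.001,0.0005,0.0445],[0.001,0.0005,0.0445]], "turn": [[0,0,0.007],[0,0,0.007],[0,0,0.007],[0,0,0.007],[0,0,0.007],[0,0,0.007],[0,0,0.007],[0,0,0.007],[0,0,0.007],[0,0,0.007]], "fingers": [0.03,0.03,0.03,0.03,0.03,0.03,0.02,0.005,0.005,0.005]}' 30; python3 - <<'E'
from h import *
s=observe();print(s['force'],s['finger_gap'])
E
```

```text
t: 11.48
tcp_pos: [534.8, 300.3, 39.2]
tcp_rot: [0.0, 0.081, 0.997, 0.0]
force: [0.5, -0.7, 0.9]
finger_gap: 11.3
[ 0.45585369 -0.69632271  0.87955808] 11.34420178081941
```

```bash
python3 -m handwheel '{"xyz": [[0,0,0],[0,0,0],[0,0,-0.004],[0,0,-0.015],[0,0,-0.03],[0,0,-0.05],[0,0,-0.07],[0,0,-0.09],[0,0,-0.1],[0,0,-0.1]], "turn": [[0,0,0],[0,0,0],[0,0,0],[0,0,0],[0,0,0],[0,0,0],[0,0,0],[0,0,0],[0,0,0],[0,0,0]], "fingers": [0.005,0.005,0.005,0.005,0.005,0.005,0.005,0.005,0.005,0.005]}' 60; python3 - <<'E'
from h import *
s=observe();print(s['force'],s['wrist_torque'],s['finger_gap'])
im=get_image('wrist')[:,:,::-1]
cv2.imwrite('pics/w11.png',cv2.resize(im[40:280,120:400],None,fx=2.5,fy=2.5,interpolation=cv2.INTER_CUBIC))
rel([556,-90,140],Rt(-.187,.5))
E
```

```text
t: 12.32
tcp_pos: [536.1, 301.4, 142.9]
tcp_rot: [0.003, 0.081, 0.997, 0.003]
force: [0.7, -0.5, -1.0]
finger_gap: 10.3
[ 0.68726253 -0.46557246 -1.00124755] [ 0.02587228 -0.0466265   0.00843635] 10.316028607049015
xyz [-0.0841 -0.3821 -0.0004] turn [-0.0023  0.5026  0.0243]
```

View pics/w11.png

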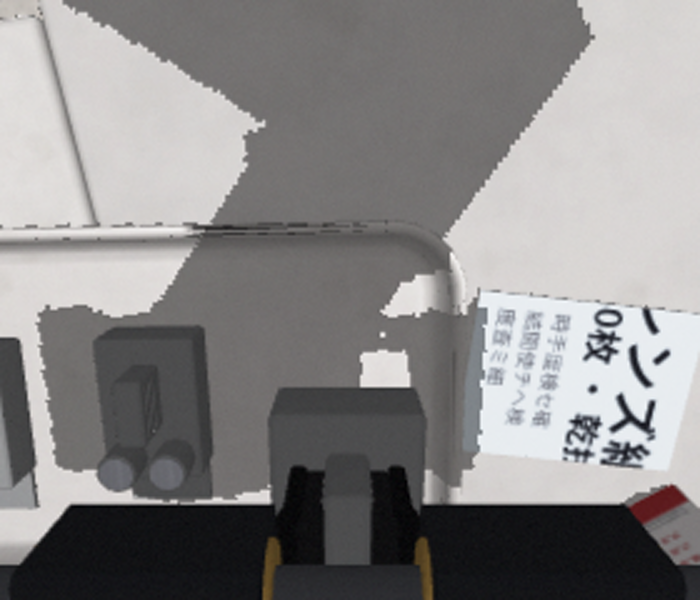

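```bash
python3 -m handwheel '{"xyz": [[-0.006,-0.025,-0.002],[-0.014,-0.062,-0.004],[-0.022,-0.1,-0.005],[-0.03,-0.138,-0.005],[-0.038,-0.176,-0.005],[-0.046,-0.214,-0.005],[-0.054,-0.252,-0.005],[-0.062,-0.29,-0.005],[-0.07,-0.325,-0.005],[-0.076,-0.35,-0.005]], "turn": [[0,0.05,0.002],[0,0.1,0.005],[0,0.15,0.008],[0,0.2,0.01],[0,0.25,0.012],[0,0.3,0.014],[0,0.35,0.016],[0,0.4,0.02],[0,0.45,0.022],[0,0.5,0.024]], "fingers": [0.005,0.005,0.005,0.005,0.005,0.005,0.005,0.005,0.005,0.005]}' 60; python3 - <<'E'
from h import *
s=observe();print(s['force'],s['wrist_torque'],s['finger_gap'],s['tcp_pos'])
im=get_image('wrist')[:,:,::-1]
cv2.imwrite('pics/w12.png',cv2.resize(im[40:280,120:400],None,fx=2.5,fy=2.5,interpolation=cv2.INTER_CUBIC))
E
```

```text
t: 13.2
tcp_pos: [552.3, -60.0, 143.3]
tcp_rot: [-0.248, 0.092, 0.964, 0.022]
force: [0.7, -0.1, -0.5]
finger_gap: 10.5
[ 0.69662017 -0.13567535 -0.49592018] [-0.19038269 -1.14580186  0.01694148] 10.461749020387277 [552.2561931  -60.0449548  143.25744273]
```

View pics/w12.png

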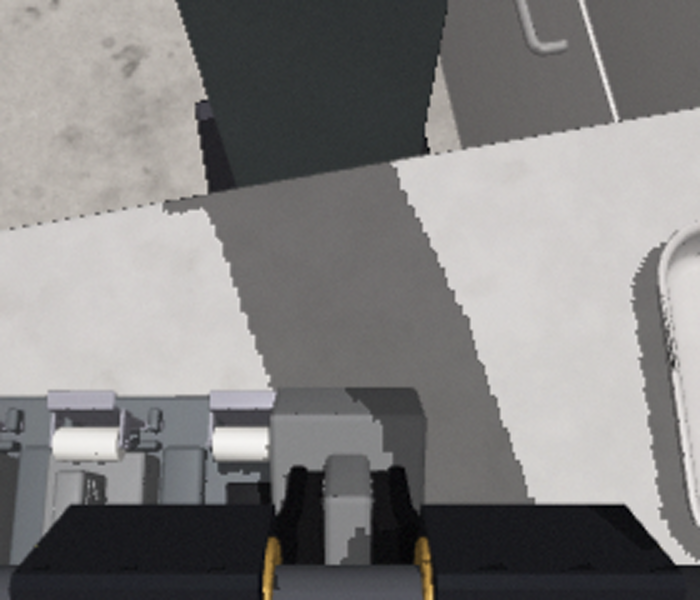

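```bash
cat >> h.py <<'E'
C0=(537.2,-97.2); YAW=-.187; TIP=np.array([-57,0,37.2])
def tip_goal(tip,pitch):
    b=np.array([C0[0]+13*np.cos(.187),C0[1]-13*np.sin(.187),8.])
    w=b+R.from_euler('z',YAW).apply(tip); Rw=Rt(YAW,pitch)
    return w-Rw.apply(TIP),Rw
def tg(tip,pitch): print(tip,pitch,end=' ');rel(*tip_goal(tip,pitch))
def st():
    s=observe();r=rot(s['tcp_rot'])
    print('tip',local(r.apply(TIP)+s['tcp_pos']).round(1),'heelbot',local(r.apply(TIP+[80,0,0])+s['tcp_pos']).round(1),
     'rot',(Rt(YAW).inv()*r).as_rotvec().round(3),'F',R.from_euler('z',.187).apply(s['force']).round(1),'T',s['wrist_torque'].round(2),'gap',round(s['finger_gap'],1))
E
python3 - <<'E'
from h import *
st(); tg([28,0,45],.55);tg([28,0,20],.55); tg([28,0,4],.55)
E
```

```text
tip [28.1 35.2 73.3] heelbot [-41.9  35.8 112.1] rot [0.004 0.506 0.007] F [ 4.7 -1.9 -1.5] T [-0.57 -1.64  0.13] gap 10.8
[28, 0, 45] 0.55 xyz [-0.0156 -0.0356  0.0224] turn [-0.002   0.0443 -0.0074]
[28, 0, 20] 0.55 xyz [-0.0277 -0.0354  0.0443] turn [-0.002   0.0443 -0.0074]
[28, 0, 4] 0.55 xyz [-0.0355 -0.0353  0.0583] turn [-0.002   0.0443 -0.0074]
```

```bash
python3 -m handwheel '{"xyz": [[-0.005,-0.012,0.003],[-0.01,-0.025,0.01],[-0.0156,-0.035,0.0224],[-0.0156,-0.0355,0.0224],[-0.0195,-0.0355,0.03],[-0.0235,-0.0355,0.037],[-0.0277,-0.0355,0.0443],[-0.0277,-0.0355,0.0443],[-0.0277,-0.0355,0.0443],[-0.0277,-0.0355,0.0443]], "turn": [[-0.002,0.02,-0.007],[-0.002,0.04,-0.007],[-0.002,0.044,-0.007],[-0.002,0.044,-0.007],[-0.002,0.044,-0.007],[-0.002,0.044,-0.007],[-0.002,0.044,-0.007],[-0.002,0.044,-0.007],[-0.002,0.044,-0.007],[-0.002,0.044,-0.007]], "fingers": [0.005,0.005,0.005,0.005,0.005,0.005,0.005,0.005,0.005,0.005]}' 60; python3 - <<'E'
from h import *
st(); tg([28,0,4],.55);tg([36,0,1],.55)
im=get_image('wrist')[:,:,::-1]
cv2.imwrite('pics/w13.png',cv2.resize(im[40:280,120:400],None,fx=2.5,fy=2.5,interpolation=cv2.INTER_CUBIC))
E
```

```text
t: 14.08
tcp_pos: [549.1, -99.1, 89.9]
tcp_rot: [-0.27, 0.09, 0.958, 0.025]
force: [0.3, -0.3, -0.4]
finger_gap: 10.7
tip [28.3  0.4 20.4] heelbot [-40.    0.3  62.2] rot [ 0.     0.549 -0.001] F [ 0.3 -0.2 -0.4] T [-0.26 -1.17  0.01] gap 10.7
[28, 0, 4] 0.55 xyz [-0.0084 -0.0004  0.0141] turn [-0.0004  0.0011  0.0004]
[36, 0, 1] 0.55 xyz [-0.0168 -0.0004  0.0125] turn [-0.0004  0.0011  0.0004]
```

View pics/w13.png

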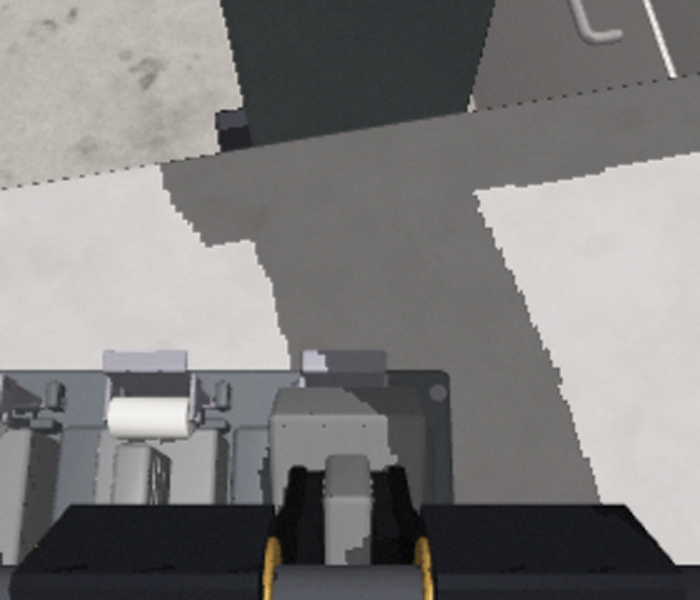

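```bash
python3 -m handwheel '{"xyz": [[-0.0028,-0.0004,0.0047],[-0.0056,-0.0004,0.0094],[-0.0084,-0.0004,0.0141],[-0.0084,-0.0004,0.0141],[-0.011,-0.0004,0.0136],[-0.014,-0.0004,0.013],[-0.0168,-0.0004,0.0125],[-0.0168,-0.0004,0.0125],[-0.0168,-0.0004,0.0125],[-0.0168,-0.0004,0.0125]], "turn": [[0,0,0],[0,0,0],[0,0,0],[0,0,0],[0,0,0],[0,0,0],[0,0,0],[0,0,0],[0,0,0],[0,0,0]], "fingers": [0.005,0.005,0.005,0.005,0.005,0.005,0.005,0.005,0.005,0.005]}' 60; python3 - <<'E'
from h import *
st(); tg([41,0,0.5],.55);tg([43,0,0],.55)
im=get_image('wrist')[:,:,::-1]
cv2.imwrite('pics/w14.png',cv2.resize(im[40:280,120:400],None,fx=2.5,fy=2.5,interpolation=cv2.INTER_CUBIC))
E
```

```text
t: 14.97
tcp_pos: [556.9, -101.0, 70.7]
tcp_rot: [-0.27, 0.09, 0.958, 0.025]
force: [0.0, -0.1, -0.9]
finger_gap: 10.8
tip [36.3 -0.1  1.2] heelbot [-32.   -0.1  42.9] rot [ 0.     0.548 -0.   ] F [ 0.  -0.1 -0.9] T [-0.29 -1.17  0.01] gap 10.8
[41, 0, 0.5] 0.55 xyz [-0.0045  0.0001 -0.002 ] turn [-0.0002  0.0016  0.0003]
[43, 0, 0] 0.55 xyz [-0.0064  0.0001 -0.0026] turn [-0.0002  0.0016  0.0003]
```

View pics/w14.png

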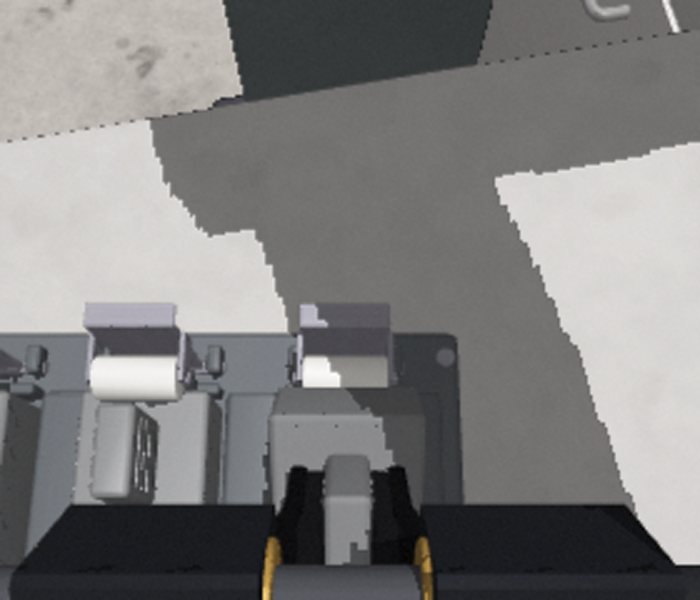

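No contact yet, and the heel is clear of the roller. I'll feel forward to the stop.

```bash
python3 -m handwheel '{"xyz": [[-0.001,0,-0.0004],[-0.002,0,-0.0009],[-0.003,0,-0.0013],[-0.0045,0,-0.002],[-0.005,0,-0.0022],[-0.0055,0,-0.0024],[-0.006,0,-0.0026],[-0.006,0,-0.0026],[-0.006,0,-0.0026],[-0.006,0,-0.0026]], "turn": [[0,0,0],[0,0,0],[0,0,0],[0,0,0],[0,0,0],[0,0,0],[0,0,0],[0,0,0],[0,0,0],[0,0,0]], "fingers": [0.005,0.005,0.005,0.005,0.005,0.005,0.005,0.005,0.005,0.005]}' 60; python3 - <<'E'
from h import *
st(); tg([44,0,0],.55)
E
```

```text
t: 15.85
tcp_pos: [563.1, -102.2, 69.8]
tcp_rot: [-0.27, 0.09, 0.958, 0.025]
force: [-0.1, 0.1, -0.1]
finger_gap: 10.4
tip [42.6 -0.1  0.3] heelbot [-25.6  -0.1  42. ] rot [ 0.     0.548 -0.   ] F [-0.1  0.1 -0.1] T [-0.29 -1.17  0.02] gap 10.4
[44, 0, 0] 0.55 xyz [-0.0014  0.0001 -0.0005] turn [-0.0002  0.0015  0.0003]
```

```bash
python3 -m handwheel '{"xyz": [[-0.0004,0,-0.0002],[-0.0008,0,-0.0005],[-0.0013,0,-0.0007],[-0.0017,0,-0.0009],[-0.0017,0,-0.0009],[-0.0017,0,-0.0009],[-0.0017,0,-0.0009],[-0.0017,0,-0.0009],[-0.0017,0,-0.0009],[-0.0017,0,-0.0009]], "turn": [[0,0,0],[0,0,0],[0,0,0],[0,0,0],[0,0,0],[0,0,0],[0,0,0],[0,0,0],[0,0,0],[0,0,0]], "fingers": [0.005,0.005,0.005,0.005,0.005,0.005,0.005,0.005,0.005,0.005]}' 60; python3 - <<'E'
from h import *
st(); tg([44,0,0],.55)
E
```

```text
t: 16.68
tcp_pos: [564.4, -102.5, 69.8]
tcp_rot: [-0.27, 0.09, 0.958, 0.025]
force: [-2.8, 0.8, 2.2]
finger_gap: 10.7
tip [43.9 -0.1  0.3] heelbot [-24.3  -0.2  42.1] rot [ 0.    0.55 -0.  ] F [-2.9  0.2  2.2] T [ 0.1   0.19 -0.04] gap 10.7
[44, 0, 0] 0.55 xyz [-0.0003  0.0001  0.0002] turn [-0.0003 -0.0001  0.0003]
```

```bash
python3 - <<'E'
from h import *
for t,x in ((.5,43.3),(.45,43.4),(.4,43.5),(.35,43.6),(.3,43.7),(.25,43.8)): tg([x,0,.3],t)
E
```

```text
[43.3, 0, 0.3] 0.5 xyz [0.0023 0.0001 0.0032] turn [-0.0003 -0.0501  0.0003]
[43.4, 0, 0.3] 0.45 xyz [0.0038 0.0001 0.0062] turn [-0.0003 -0.1001  0.0003]
[43.5, 0, 0.3] 0.4 xyz [0.0052 0.0001 0.0092] turn [-0.0003 -0.1501  0.0003]
[43.6, 0, 0.3] 0.35 xyz [0.0065 0.0001 0.0122] turn [-0.0003 -0.2001  0.0003]
[43.7, 0, 0.3] 0.3 xyz [0.0076 0.0001 0.0154] turn [-0.0003 -0.2501  0.0003]
[43.8, 0, 0.3] 0.25 xyz [0.0085 0.0001 0.0186] turn [-3.000e-04 -3.001e-01  3.000e-04]
```

```bash
python3 -m handwheel '{"xyz": [[0.0013,0,0.0016],[0.0023,0,0.0032],[0.0038,0,0.0062],[0.0052,0,0.0092],[0.0065,0,0.0122],[0.0076,0,0.0154],[0.0085,0,0.0186],[0.0085,0,0.0186],[0.0085,0,0.0186],[0.0085,0,0.0186]], "turn": [[0,-0.025,0],[0,-0.05,0],[0,-0.1,0],[0,-0.15,0],[0,-0.2,0],[0,-0.25,0],[0,-0.3,0],[0,-0.3,0],[0,-0.3,0],[0,-0.3,0]], "fingers": [0.005,0.005,0.005,0.005,0.005,0.005,0.005,0.005,0.005,0.005]}' 60; python3 - <<'E'
from h import *
st()
im=get_image('wrist')[:,:,::-1]
cv2.imwrite('pics/w15.png',cv2.resize(im[40:280,120:400],None,fx=2.5,fy=2.5,interpolation=cv2.INTER_CUBIC))
for t,x in ((.2,43.9),(.15,44),(.1,44.1),(.05,44.2),(.0,44.2),(-.04,44.2)): tg([x,0,.3],t)
E
```

```text
t: 17.52
tcp_pos: [548.7, -99.3, 58.8]
tcp_rot: [-0.124, 0.092, 0.988, 0.012]
force: [-0.8, 0.4, 1.8]
finger_gap: 10.7
tip [44.7  0.1  0.7] heelbot [-32.8   0.   20.4] rot [ 0.     0.25  -0.001] F [-0.9  0.3  1.8] T [-0.02 -0.37 -0.  ] gap 10.7
[43.9, 0, 0.3] 0.2 xyz [0.0026 0.     0.0032] turn [-0.0001 -0.05    0.0004]
[44, 0, 0.3] 0.15 xyz [0.0041 0.     0.0062] turn [-0.0001 -0.1     0.0004]
[44.1, 0, 0.3] 0.1 xyz [0.0055 0.     0.0092] turn [-1.0e-04 -1.5e-01  4.0e-04]
[44.2, 0, 0.3] 0.05 xyz [0.0067 0.     0.0123] turn [-1.e-04 -2.e-01  5.e-04]
[44.2, 0, 0.3] 0.0 xyz [0.0079 0.     0.0155] turn [-1.0e-04 -2.5e-01  5.0e-04]
[44.2, 0, 0.3] -0.04 xyz [0.0087 0.     0.0181] turn [-1.0e-04 -2.9e-01  5.0e-04]
```

View pics/w15.png

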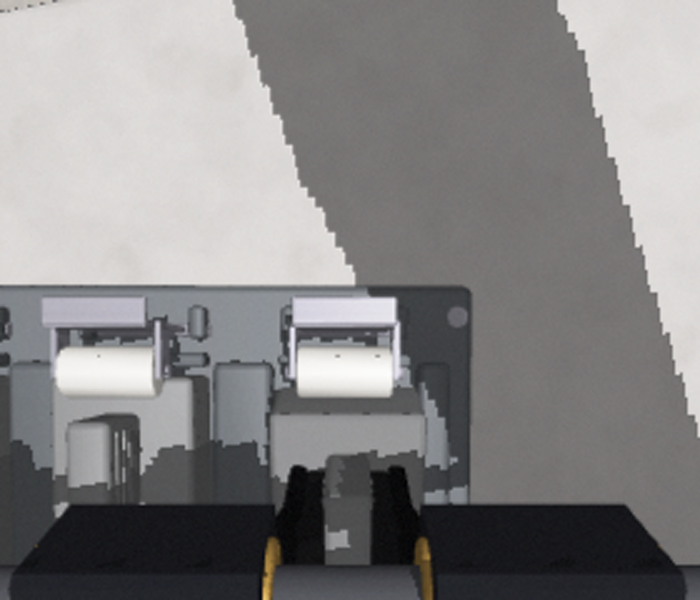

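```bash
python3 -m handwheel '{"xyz": [[0.0013,0,0.0016],[0.0026,0,0.0032],[0.0033,0,0.0047],[0.0041,0,0.0062],[0.0048,0,0.0077],[0.0055,0,0.0092],[0.0061,0,0.0108],[0.0067,0,0.0123],[0.0073,0,0.0139],[0.0079,0,0.0155]], "turn": [[0,-0.025,0],[0,-0.05,0],[0,-0.075,0],[0,-0.1,0],[0,-0.125,0],[0,-0.15,0],[0,-0.175,0],[0,-0.2,0],[0,-0.225,0],[0,-0.25,0]], "fingers": [0.005,0.005,0.005,0.005,0.005,0.005,0.005,0.005,0.005,0.005]}' 60; python3 - <<'E'
from h import *
st()
im=get_image('wrist')[:,:,::-1]
cv2.imwrite('pics/w16.png',cv2.resize(im[40:280,120:400],None,fx=2.5,fy=2.5,interpolation=cv2.INTER_CUBIC))
st()
E
```

```text
t: 18.4
tcp_pos: [538.7, -97.5, 45.4]
tcp_rot: [0.001, 0.093, 0.996, -0.0]
force: [-0.3, -2.1, 8.5]
finger_gap: 10.5
tip [45.6 -0.   0.4] heelbot [-34.4  -0.    0.2] rot [ 0.    -0.002 -0.001] F [ 0.1 -2.1  8.5] T [-0.68 -0.09 -0.04] gap 10.5
tip [44.6 -0.1  0.5] heelbot [-35.4  -0.2   0.3] rot [ 0.    -0.002 -0.001] F [-1.5 -0.8 -0.4] T [ 0.02  0.19 -0.03] gap 10.7
```

View pics/w16.png

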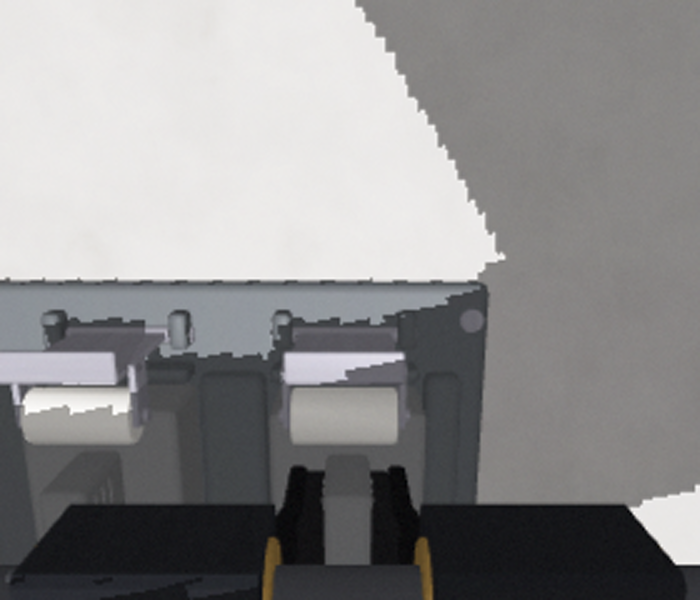

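```bash
python3 -m handwheel '{"xyz": [[0,0,0.0005],[0,0,0.001],[0,0,0.0013],[0,0,0.0013],[0,0,0.0013],[0,0,0.0013],[0,0,0.0013],[0,0,0.0013],[0,0,0.0013],[0,0,0.0013]], "turn": [[0,-0.01,0],[0,-0.01,0],[0,-0.01,0],[0,-0.01,0],[0,-0.01,0],[0,-0.01,0],[0,-0.01,0],[0,-0.01,0],[0,-0.01,0],[0,-0.01,0]], "fingers": [0.005,0.005,0.005,0.005,0.005,0.005,0.005,0.005,0.005,0.005]}' 60; python3 - <<'E'
from h import *
st()
E
```

```text
t: 19.28
tcp_pos: [537.8, -97.5, 45.5]
tcp_rot: [0.005, 0.093, 0.996, -0.001]
force: [-4.7, 1.6, 10.4]
finger_gap: 10.5
tip [45.1 -0.2  0.9] heelbot [-34.9  -0.3   0. ] rot [ 0.001 -0.01  -0.001] F [-4.9  0.7 10.4] T [ 0.56  1.36 -0.02] gap 10.5
```

```bash
python3 -m handwheel '{"xyz": [[0,0,0],[0,0,-0.001],[0,0,-0.001],[0,0,-0.001],[0,0,-0.003],[0,0,-0.012],[0,0,-0.03],[0,0,-0.05],[0,0,-0.075],[0,0,-0.1]], "turn": [[0,0.01,0],[0,0.01,0],[0,0.01,0],[0,0.01,0],[0,0.01,0],[0,0.01,0],[0,0.01,0],[0,0.01,0],[0,0.01,0],[0,0.01,0]], "fingers": [0.03,0.03,0.03,0.03,0.03,0.03,0.03,0.03,0.03,0.03]}' 40; python3 - <<'E'
from h import *
s=observe()
im=get_image('wrist')[:,:,::-1]
cv2.imwrite('pics/w17.png',im)
cv2.imwrite('pics/w17c.png',cv2.resize(im[40:280,40:360],None,fx=2.5,fy=2.5,interpolation=cv2.INTER_CUBIC))
rel([380,-20,230],Rt(-.187))
E
```

```text
t: 20.12
tcp_pos: [536.4, -97.3, 146.9]
tcp_rot: [-0.0, 0.093, 0.996, -0.001]
force: [0.6, -0.5, -0.3]
finger_gap: 29.7
xyz [ 0.1706  0.0469 -0.0791] turn [-0.0002  0.0107  0.0026]
```

View pics/w17c.png

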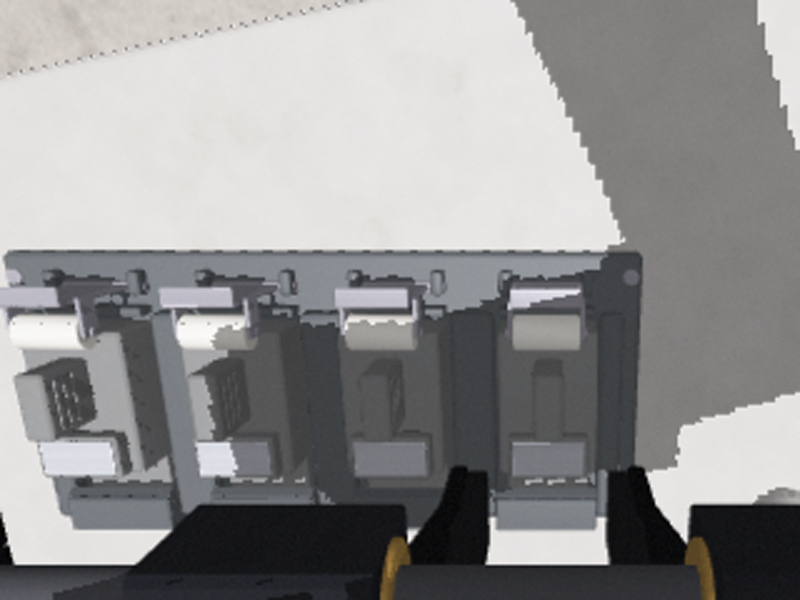

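```bash
python3 -m handwheel '{"xyz": [[0.01,0,-0.02],[0.03,0,-0.04],[0.05,0,-0.06],[0.07,-0.015,-0.08],[0.07,-0.045,-0.09],[0.07,-0.08,-0.1],[0.07,-0.115,-0.1],[0.07,-0.15,-0.1],[0.07,-0.185,-0.1],[0.07,-0.2,-0.1]], "turn": [[0,0,0],[0,0,0],[0,0,0],[0,0,0],[0,0,0],[0,0,0],[0,0,0],[0,0,0],[0,0,0],[0,0,0]], "fingers": [0.03,0.03,0.03,0.03,0.03,0.03,0.03,0.03,0.03,0.03]}' 40;  python3 -m handwheel '{"xyz": [[0,-0.035,0],[0,-0.07,0],[0,-0.105,0],[0,-0.14,0],[0,-0.175,0],[0,-0.2,0],[0,-0.2,0],[0,-0.2,0],[0,-0.2,0],[0,-0.2,0]], "turn": [[0,0,0],[0,0,0],[0,0,0],[0,0,0],[0,0,0],[0,0,0],[0,0,0],[0,0,0],[0,0,0],[0,0,0]], "fingers": [0.03,0.03,0.03,0.03,0.03,0.03,0.03,0.03,0.03,0.03]}' 40; python3 - <<'E'
from h import *
a=get_image('top')[:,:,::-1];b=get_image('scene')[:,:,::-1]
cv2.imwrite('pics/end_t.png',cv2.resize(a[150:245,115:330],None,fx=3.7,fy=3.7,interpolation=cv2.INTER_CUBIC))
cv2.imwrite('pics/end_s.png',cv2.resize(b[140:330,70:340],None,fx=2.9,fy=2.9,interpolation=cv2.INTER_CUBIC))
E
```

```text
t: 21.0
tcp_pos: [432.4, -284.0, 252.6]
tcp_rot: [0.006, 0.093, 0.996, -0.001]
force: [0.5, 1.0, 0.5]
finger_gap: 30.0
t: 21.83
tcp_pos: [395.4, -479.6, 253.2]
tcp_rot: [0.006, 0.093, 0.996, -0.001]
force: [0.4, -0.7, -0.4]
finger_gap: 30.1
```

View pics/end_t.png

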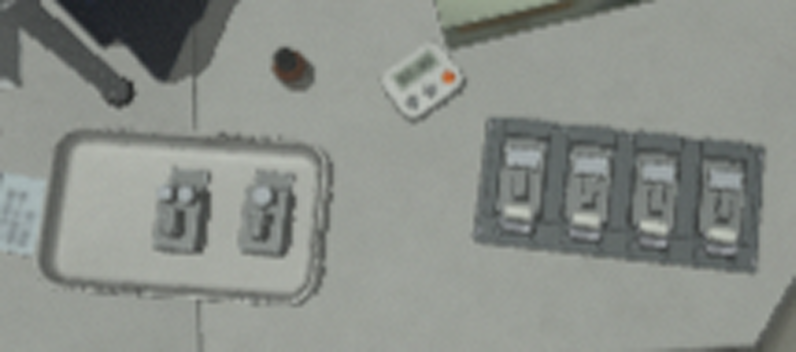

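View pics/end_s.png

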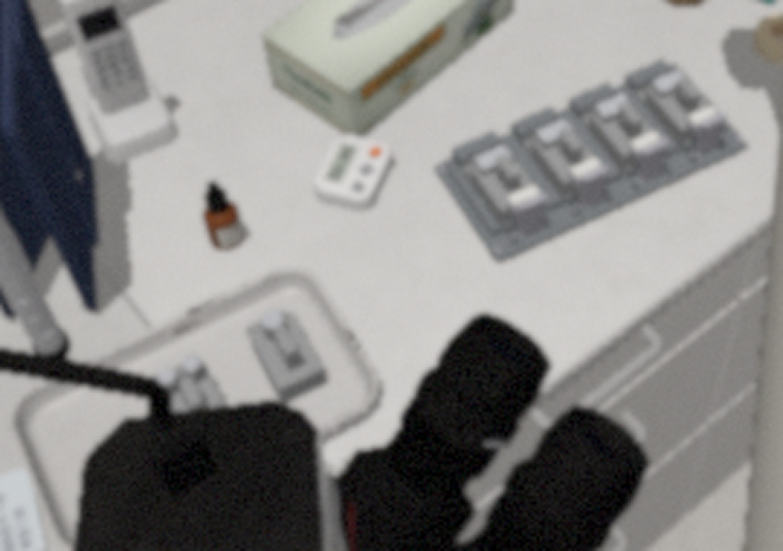

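All four bays look alike and flat, with the rollers at rest. The tray holds the odd cartridge upright in the middle and spare 6 where it was.

```bash
python3 -c "
from plant import *
print(observe()['t'],hand_in())"
```

```text
the job is handed in; nothing more can be done
21.9333 None
```

The job is done and was handed in at 21.9 s. The odd cartridge is out, and the matching spare is clipped into its bay.

- **Removal:** cartridge_4 (two round wells) was in bay_0. I swung its heel up past the catch, drew the toe out from under the lip, and set it upright in the middle of the tray.
- **Fitting:** cartridge_5 went in toe first at about 31 degrees, until a light contact of about 3 N at the stop. I then swung the heel down. The force reached 8.5 N and then dropped to about zero. A final check press met firm resistance at 10 N with the heel at floor level.
- **Last checks:** the wrist, top and scene pictures show cartridge_5 lying flat like its neighbours, with the roller over its heel. The other three are still clipped in. Cartridge_6, the timer and the bottle look unmoved, and the arm was clear of everything.

**What disagreed:**
- During removal, cartridge_4 turned about 0.1 rad between the fingers, and its heel pushed the roller with about 11 N. I tilted the tool to allow for this when setting it down.
- The stop lay about 1 mm further in than my estimate, which is within the camera calibration.
- I did not check the tape roll in the last pictures. It was only partly in view, and the arm stayed well away from it.

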